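Find the key box's hidden catch by touch and press it

TASK

The wooden key box on the hallway cabinet has a drawer without a handle, held by a hidden catch: one section of the wooden strip let into the flat top gives way when it is pushed down. With a fingertip first push lightly but definitely on the plain wood at either end of the strip, feel along the strip until you find the section that gives, and press it right in so that the drawer springs open by itself; then let go and move clear. Do not touch the drawer, pick nothing up, and leave the car key, earbud case, bowl and pot where they are.

Things in the scene. Friction and masses are not known exactly. Their poses are not given: they have to be found in the camera images.
- keybox: Fixed wooden key box, 160 (x) x 316 (y) x 75 mm high; origin at the centre of its underside, z up, y along its length; the drawer comes out towards -x. Its flat top panel (|y| below 85 mm) is 73 mm above the origin; the end panels beyond (|y| 85 to 158 mm) are 2 mm higher, the car key on one of them, the earbud case on the other.
- panel (a point): Centre of the box's flat top panel, at its surface; axes as the box's. A strip of the same wood, 44 mm wide (|x| below 22 mm), flush, runs along y through this point from end panel to end panel. One 46 mm long section of it is the catch, its top only 1.5 mm lower, 1 mm seams round it, centre at x = 0, y anywhere from -35 to +35 mm. The last 25 mm of strip at each end are always plain and rigid.
- catch (a joint): How far the hidden catch is pressed down, 0 (out) to 0.006 m (fully in). Springy: gives from about 1.2 N, takes about 4 N at 4 mm, where it frees the drawer, and 5 to 6 N fully in; it rises when let go. The fingertip must fit inside the 44 x 46 mm section to press it; elsewhere the wood is rigid: feel with a push of 3 to 6 N.
- drawer (a joint): How far the drawer stands out of the box, 0 shut to 0.040 m open. A spring drives it out to 0.040 within a second once the catch is pressed; it cannot open before that.
- drawer_front (a point): The centre of the drawer's front face (286 mm wide, 48 mm high), on the box's -x side, 32 mm above the cabinet top; moves with the drawer.
- key_mid (a point): Chrome car key lying on one end panel of the box, 90 x 34 x 13 mm, this point half-way up its middle. Loose; leave it.
- case_mid (a point): Black silicone earbud case lying on the other end panel of the box, 60 x 46 x 22 mm, this point at its centre. Loose; leave it.
- bowl_mid (a point): Teal glazed key bowl on the cabinet beside the box, 130 mm across, 50 mm high, this point half-way up its axis. Leave it.
- pot_mid (a point): Small white ceramic pot on the cabinet on the other side of the box, 84 mm across, 75 mm high, this point half-way up its axis. Leave it.

How it is judged:
On the way, in this order (a step that is already met when the one before it is completed fails the run):
1. a fingertip pushes (over 2.2 N) on rigid wood of the box while the catch is still out (contact force between the fingers and anything else above 2.2 N and value of joint catch below 0.0004 m and value of joint drawer below 0.005 m and x of the grasp point in the frame of keybox between -0.09 and 0.09 m and y of the grasp point in the frame of keybox between -0.165 and 0.165 m), for 0.05 s.
2. the fingers press the catch in, over 3 mm (value of joint catch above 0.003 m and contact force between the fingers and anything else above 0.5 N), for 0.05 s.
At the end, for the whole second after the job is handed in: The drawer stands out more than 30 mm and is at rest, the catch is out again (less than 1.5 mm in), and the car key, earbud case, bowl and pot are within 20 mm of where they began (value of joint drawer above 0.03 m and value of joint catch below 0.0015 m and velocity of joint drawer below 0.01 m/s and distance of each of key_mid, case_mid, bowl_mid, pot_mid from where it was at the start of the episode below 0.02 m); the robot touches nothing.
It fails at once if the robot touches the drawer (contact force between any of the fingers, the arm and drawer above 1 N).
It fails at once if the car key is moved or lifted by more than 20 mm (distance of key_mid from where it was at the start of the episode above 0.02 m).
It fails at once if the earbud case is moved or lifted by more than 20 mm (distance of case_mid from where it was at the start of the episode above 0.02 m).
It fails at once if the bowl is moved or lifted by more than 20 mm (distance of bowl_mid from where it was at the start of the episode above 0.02 m).
It fails at once if the pot is moved or lifted by more than 20 mm (distance of pot_mid from where it was at the start of the episode above 0.02 m).
It also fails if it takes over 51 s, if anything falls off the work surface, if the arm or the gripper's body presses on something with over 40 N, if the wrist force passes 120 N, or if a joint passes its speed limit or range.

ROBOT

A 6-joint arm with a two-finger parallel gripper is mounted at the origin on the work surface. World frame = base frame: x ahead of the robot, y to its left, z up, the work surface at z = 0. Lengths are in m, angles in rad, forces in N, time in s.
With the tool pointing down it reaches from about 0.35 to 0.975 m from the base axis. Payload 4.9 kg.
Tool frame: the origin (TCP) lies at the very end of the fingers, on their centre line; the grasp point (between the pads) lies ctrl.grip_point_offset behind it (ctrl.grip_point_offset is the distance from the TCP to the grasp point, in m); z points along the fingers, y is the direction in which the jaws open and shut (so a half turn about z gives the same grasp; the last joint's range is limited). The gripper opens to 85 mm and grips with 20 to 120 N. Pads are 22 mm wide; open, the fingers measure 114 mm over their backs; the gripper's body (76 mm by 85 mm) begins 54 mm behind the grasp point. The pads swing forward as they close: fully open they stand 13 mm farther back than shut.
Start: joints at [1.13, 0.053, 1.613, -0, 1.476, -0.119], TCP at [0.198, 0.593, 0.231] pointing down, gripper open.
Joint ranges: [-3.01, 3.01], [-1.01, 2.22], [0.06, 2.58], [-1.02, 4.17], [0.09, 2.62], [-3.14, 3.14]. Speed limits (rad/s): [2.57, 2.57, 3.14, 3.14, 3.14, 3.14].

INTERFACE

Orientations are given as a rotation vector (axis times angle).
In Python, from station import ctrl gives the robot as it stands. The module is installed in compiled form; this text tells all that it offers.
- The arm moves only by the shell command python3 -m creep 'ROWS' [FORCE]. ROWS is JSON, a list of rows, each a list of 5 numbers: the closure in counts, from 0 (fully open) to 255 (shut), then the shift along the tool's x, y, z in mm, then the turn about the tool's z in rad. A call has 1 to 12 rows; each row is the pose to reach, as a shift and turn from the pose commanded when the call began, along the tool's axes at that moment; what a row does not reach only later rows make up. A row lasts 1/12 s, in which the tool goes at most 41.7 mm and 7.16 degrees, less where a joint would pass 70% of its speed; a pose out of reach is approached as far as the arm can. A call with a gripper value outside its range is refused whole. The fingers move at their own pace and stop on an object; FORCE is the grip in N (left out, the last holds). Time passes only in rows, so rows that repeat a pose let the fingers close. It gives the time, the measured TCP pose, the force and the opening at its end, in the units of the state.
- ctrl.get_obs(): the state, without advancing time (a new reading comes with each control period).
- ctrl.get_image(name): name is "side" or "top"; returns the picture (420x560x3 uint8, red, green, blue); there is no depth.
- ctrl.calibration(name): a dict with "fx", "fy", "cx", "cy" (pixels), "k1" (the pictures are not rectified: a ray, as slopes to the right and down, at radius r is drawn at 1 + k1 r^2 times it, then the intrinsics apply), "R" (3x3) and "t" (3): a world point X has camera coordinates R X + t. Camera axes: x right, y down, z forward; pixel columns grow to the right and rows downward; lengths in m; the calibration is good to about 2 mm. A picture is of the moment at which its call begins. calibration takes no time and is no camera call.
- ctrl.finish_job(): hands the job in, once; it reports no verdict.
Trained networks look in the newest picture that a camera, given by its name, has taken for a name from the list of things; names that differ only in an ending like _2 or _b are one class to them, and where a whole thing is asked for, a point or a joint stands for the part that bears it (a point fixed in the world has none). Each returns a list of dicts, best first, with "conf" (0 to 1); they miss things now and then, are a little off and sometimes report something else, mostly with a low value. They report only what shows in the picture. A call takes as long as a camera call.
- ctrl.boxes_of(camera, label): "rect" ([left, top, width, height] in pixels, round what is visible of it).
- ctrl.outline_of(camera, label): "mask" (420x560 bool, what is visible of it) and "rect" ([left, top, width, height] in pixels, round what is visible of it).
The state is a dict: "t": time; "q": joint angles; "dq": joint speeds; "effort": joint torques, N m; "tool_pos": TCP position; "tool_rot": TCP orientation; "contact_force": force on the tool from outside, world axes, zero at the start; "wrist_torque": the same for the moment, N m; "opening": finger opening in m.
Only numpy, scipy, OpenCV 4.12 (cv2) and the standard library are available. Lean on these libraries where they do the work, as an engineer would, in place of code of your own. Each camera call takes 0.05 s, during which the arm holds its last target. There are 200 camera calls.

## Working session

There is one attempt and no reset: what is moved stays moved. The work goes in short steps, Python scripts to look and compute and a shell command to move; the robot and the scene stay as the last step left them, time stands still between calls to the robot, and variables do not carry over. Pictures are saved under pics/ and viewed, about 8 in all and at most 12, crops included, and the job is handed in when it is done.

```bash
mkdir -p pics; cat > h.py <<'E'
import numpy as np, cv2
from station import ctrl
def proj(n,X):
    c=ctrl.calibration(n);R=np.array(c['R']);t=np.array(c['t'])
    p=np.atleast_2d(X)@R.T+t; s=p[:,:2]/p[:,2:]; s=s*(1+c['k1']*(s**2).sum(1,keepdims=True))
    return s*[c['fx'],c['fy']]+[c['cx'],c['cy']]
def onz(n,uv,z):
    c=ctrl.calibration(n);R=np.array(c['R']);t=np.array(c['t'])
    d=(np.atleast_2d(uv)-[c['cx'],c['cy']])/[c['fx'],c['fy']]; s=d.copy()
    for _ in range(20): s=d/(1+c['k1']*(s**2).sum(1,keepdims=True))
    r=np.c_[s,np.ones(len(s))]@R; o=-R.T@t
    return o+r*((z-o[2])/r[:,2:])
E
python3 - <<'E'
from h import *
for n in ('top','side'):
    im=ctrl.get_image(n); cv2.imwrite(f'pics/{n}1.png',im[...,::-1])
    c=ctrl.calibration(n); print(n,-np.array(c['R']).T@c['t'],np.array(c['R'])[2])
    for l in ('keybox','panel','catch','drawer','key_mid','case_mid','bowl_mid','pot_mid'):
        print(l,[(np.round(b['rect']).tolist(),round(b['conf'],2)) for b in ctrl.boxes_of(n,l)[:2]])
o=ctrl.get_obs();print(o['t'],o['tool_pos'],o['tool_rot'],o['contact_force'],o['opening'],ctrl.grip_point_offset)
E
```

```text
top [0.44750051 0.0195578  1.15496435] [ 0.11033334 -0.0089779  -0.99385409]
keybox []
panel [([261.0, 165.0, 129.0, 82.0], 0.93)]
catch [([429.0, 186.0, 36.0, 34.0], 0.6), ([312.0, 191.0, 13.0, 26.0], 0.59)]
drawer []
key_mid [([270.0, 178.0, 18.0, 31.0], 0.87), ([261.0, 169.0, 126.0, 76.0], 0.65)]
case_mid [([362.0, 204.0, 18.0, 22.0], 0.84)]
bowl_mid [([102.0, 203.0, 45.0, 49.0], 0.65)]
pot_mid [([431.0, 186.0, 37.0, 32.0], 0.73)]
side [0.32056303 0.68082132 0.73815808] [ 0.2731578  -0.69843965 -0.66148837]
keybox [([245.0, 160.0, 106.0, 106.0], 0.72)]
panel [([241.0, 160.0, 109.0, 106.0], 0.71), ([283.0, 199.0, 24.0, 12.0], 0.63)]
catch [([300.0, 190.0, 47.0, 67.0], 0.69), ([285.0, 199.0, 21.0, 8.0], 0.52)]
drawer [([304.0, 192.0, 41.0, 66.0], 0.92)]
key_mid [([257.0, 213.0, 30.0, 19.0], 0.62)]
case_mid [([312.0, 167.0, 25.0, 10.0], 0.64)]
bowl_mid []
pot_mid [([315.0, 133.0, 30.0, 33.0], 0.72)]
0.9 [0.19765791 0.59288553 0.23128514] [-5.03303060e-01 -3.10099422e+00  4.50023011e-05] [-0.07329824  0.61300216  0.05156279] 0.08521013131078002 0.0187
```

View pics/top1.png

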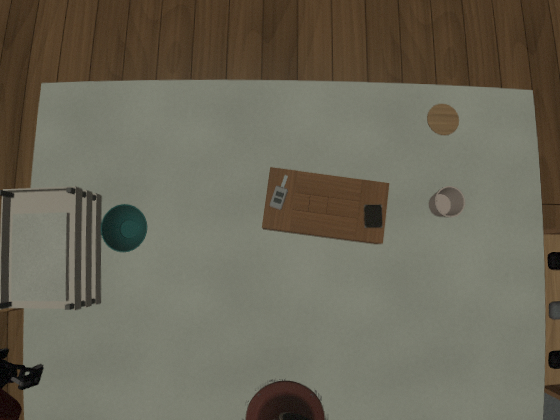

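View pics/side1.png

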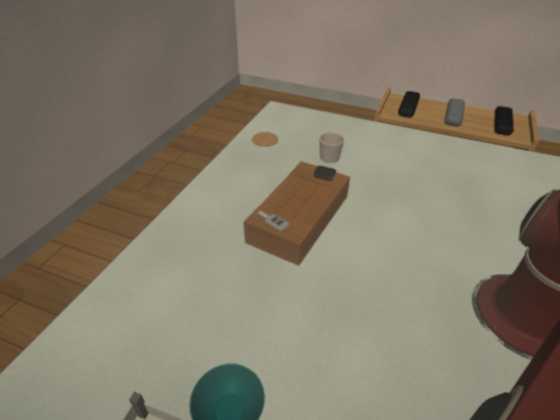

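```bash
python3 - <<'E'
from h import *
im=ctrl.get_image('top')
m=ctrl.outline_of('top','panel')
for b in m[:1]:
    k=b['mask'].astype(np.uint8); r=cv2.minAreaRect(max(cv2.findContours(k,0,2)[0],key=cv2.contourArea)); p=cv2.boxPoints(r); print(b['conf'],p.round(1).tolist())
    W=onz('top',p,0.075); print(W.round(4)); print([np.linalg.norm(W[i]-W[i-1]).round(3) for i in range(4)])
for l in ('panel','catch'):
  for n in ('top','side'):
    if n=='side' and l=='panel': si=ctrl.get_image('side')
    for b in ctrl.outline_of(n,l)[:3]: 
      ys,xs=np.nonzero(b['mask']); c=[xs.mean(),ys.mean()]; print(l,n,b['conf'],b['rect'],onz(n,c,0.073).round(4))
def enh(a):
    a=cv2.resize(a,None,fx=6,fy=6,interpolation=cv2.INTER_CUBIC); return cv2.convertScaleAbs(a,alpha=1.8)
A=enh(im[160:250,258:392]); B=enh(si[155:265,240:355])
cv2.imwrite('pics/c_top.png',A[:600,:800,::-1]); cv2.imwrite('pics/c_side.png',cv2.resize(B,None,fx=.9,fy=.9)[:600,:800,::-1])
E
```

```text
0.98 [[260.70001220703125, 229.60000610351562], [268.6000061035156, 165.8000030517578], [390.0, 181.0], [382.0, 244.8000030517578]]
[[ 0.5115  0.068   0.075 ]
 [ 0.6788  0.0498  0.075 ]
 [ 0.6426 -0.2703  0.075 ]
 [ 0.475  -0.2462  0.075 ]]
[np.float64(0.316), np.float64(0.168), np.float64(0.322), np.float64(0.169)]
panel top 0.98 [263.5, 167.0, 124.6, 78.7] [[ 0.576  -0.0958  0.073 ]]
panel side 0.72 [240.2, 160.8, 107.1, 106.8] [[ 0.5636 -0.032   0.073 ]]
catch top 0.65 [307.4, 193.6, 20.2, 19.3] [[ 0.5791 -0.0781  0.073 ]]
catch side 0.57 [284.4, 196.7, 25.3, 13.0] [[ 0.5791 -0.0781  0.073 ]]
```

View pics/c_top.png

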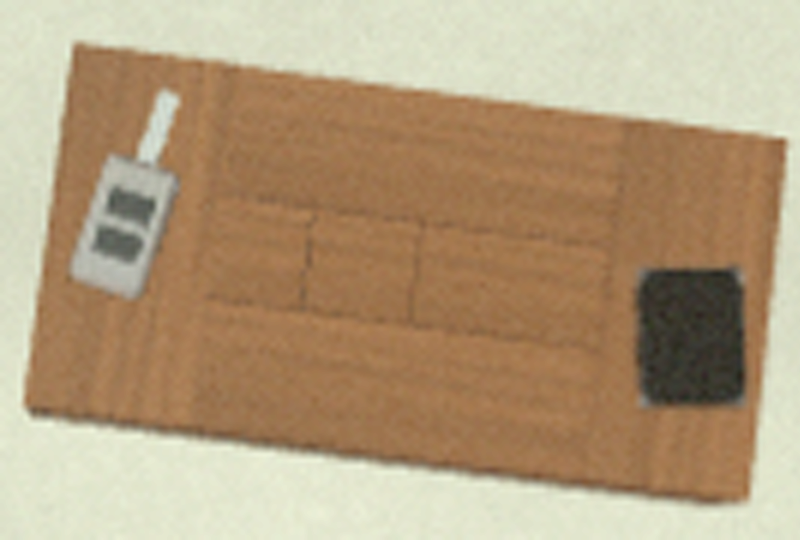

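View pics/c_side.png

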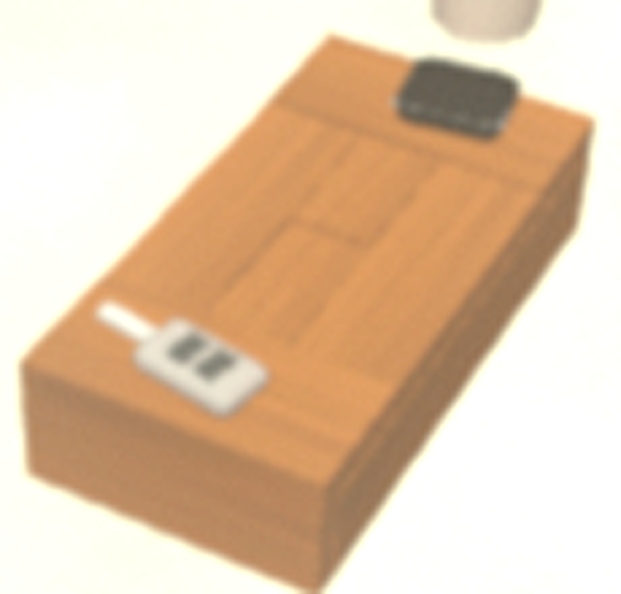

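The catch section shows between seams in the top crop at about (306,260) and (416,272), i.e. full-image pixel (318,204), 20 mm toward +y of the panel centre. The key is on the left and the case on the right. The side crop agrees.

```bash
python3 - <<'E'
from h import *
from scipy.spatial.transform import Rotation as Ro
f=lambda a:np.array(a)/6-0.4+[258,160]
tc=onz('top',f([[75,43],[787,140],[748,494],[28,406]]),.075); print(tc.round(4),[np.linalg.norm(tc[i]-tc[i-1]).round(3) for i in range(4)])
st=onz('top',f([[207,250],[607,292],[306,259],[416,272],[310,212],[420,225],[413,320],[302,307]]),.073)
print(st.round(4)); print('len',np.linalg.norm(st[0]-st[1]),np.linalg.norm(st[2]-st[3]))
mid=(st[0]+st[1])/2; cat=st[4:].mean(0)
v=(tc[0]-tc[1])+(tc[3]-tc[2]); v=v/np.linalg.norm(v); th=np.arctan2(-v[0],v[1]); print('yaw',th,'strip',np.arctan2(-(st[0]-st[1])[0],(st[0]-st[1])[1]))
xa=np.array([np.cos(th),np.sin(th),0])
print('boxc',tc.mean(0),'mid',mid,'cat',cat, 'cat in box',(cat-mid)@v,(cat-mid)@xa)
B=onz('side',np.array([[345,235]])/5.4+[240,155],.073);print('side right seam (case-side end of catch) mid',(np.array([[330,230]])/5.4+[240,155]),onz('side',np.array([[330,230]])/5.4+[240,155],.073), (st[5]+st[6])/2)
p=mid-0.066*v; o=ctrl.get_obs(); R=Ro.from_rotvec(o['tool_rot']); print(R.as_matrix().round(3))
print('rigid',p,'shift mm',R.inv().apply(p-o['tool_pos'])*1e3,'cat',R.inv().apply(cat-o['tool_pos'])*1e3)
ty=R.apply([0,1,0]); 
print('tool y heading',np.arctan2(ty[1],ty[0]),'box y heading',np.arctan2(v[1],v[0]))
E
```

```text
[[ 0.6763  0.0459  0.075 ]
 [ 0.6374 -0.2669  0.075 ]
 [ 0.4823 -0.2469  0.075 ]
 [ 0.5175  0.064   0.075 ]] [np.float64(0.16), np.float64(0.315), np.float64(0.156), np.float64(0.313)]
[[ 0.5861 -0.0124  0.073 ]
 [ 0.5696 -0.1865  0.073 ]
 [ 0.5826 -0.0553  0.073 ]
 [ 0.5775 -0.1031  0.073 ]
 [ 0.6032 -0.057   0.073 ]
 [ 0.5981 -0.1049  0.073 ]
 [ 0.5565 -0.1018  0.073 ]
 [ 0.5617 -0.0537  0.073 ]]
len 0.17487631818458257 0.048063448225003726
yaw -0.1182886430507509 strip -0.09418128997996261
boxc [ 0.57837635 -0.10097194  0.075     ] mid [ 0.57785376 -0.09945114  0.073     ] cat [ 0.57987138 -0.07933965  0.073     ] cat in box 0.020209056167768802 -0.0003699014768724883
side right seam (case-side end of catch) mid [[301.11111111 197.59259259]] [[ 0.57537137 -0.10325677  0.073     ]] [ 0.57729684 -0.10334216  0.073     ]
[[-0.949  0.316 -0.   ]
 [ 0.316  0.949 -0.   ]
 [-0.    -0.    -1.   ]]
rigid [ 0.57006491 -0.16498994  0.073     ] shift mm [-592.99557196 -601.19998859  158.2936516 ] cat [-575.21136997 -516.84442953  158.29111247]
tool y heading 1.249016856659626 box y heading 1.4525076837441457
```

```bash
python3 -m creep '[[255,-25,-25,0,-0.1],[255,-50,-50,0,-0.2035],[255,-75,-75,0,-0.2035],[255,-100,-100,0,-0.2035],[255,-125,-125,0,-0.2035],[255,-150,-150,0,-0.2035],[255,-175,-175,0,-0.2035],[255,-200,-200,0,-0.2035],[255,-225,-225,0,-0.2035],[255,-250,-250,0,-0.2035],[255,-275,-275,0,-0.2035],[255,-300,-300,0,-0.2035]]' 40
cat > rel.py <<'E'
from h import *
from scipy.spatial.transform import Rotation as Ro
th=-.118; v=np.array([-np.sin(th),np.cos(th),0]); mid=np.array([.5780,-.0996,.073])
o=ctrl.get_obs(); R=Ro.from_rotvec(o['tool_rot']); p=np.array(o['tool_pos']); ty=R.apply([0,1,0])
for y in (-.062,.020): print(y,(R.inv().apply(mid+y*v-p)*1e3).round(1))
print('turn',-(np.pi/2+th-np.arctan2(ty[1],ty[0])),'t',o['t'],p.round(4),'F',o['contact_force'],R.apply([0,0,1]).round(4),o['opening'])
xb=np.cross(v,[0,0,1]); print('box xy mm',(p-mid)@xb*1e3,(p-mid)@v*1e3)
E
python3 rel.py
```

```text
t: 2.25
tool_pos: [0.3878, 0.2119, 0.2316]
tool_rot: [0.185, 3.135, 0.001]
contact_force: [0.5, 0.6, -0.6]
opening: -0.0001
-0.062 [-225.4 -349.   158.7]
0.02 [-225.4 -267.   158.7]
turn -7.247266058030277e-05 t 2.25 [0.3878 0.2119 0.2316] F [ 0.54209694  0.61498741 -0.59638767] [ 1.e-03  4.e-04 -1.e+00] -6.498582456528922e-05
box xy mm -225.5344445731009 286.90170093982744
```

```bash
python3 -m creep '[[255,-23,-35,0,0],[255,-46,-70,0,0],[255,-69,-105,0,0],[255,-92,-140,0,0],[255,-115,-175,0,0],[255,-138,-210,0,0],[255,-161,-245,0,0],[255,-184,-280,0,0],[255,-207,-315,0,0],[255,-225,-349,20,0],[255,-225,-349,50,0],[255,-225,-349,80,0]]'; python3 -m creep '[[255,0,0,25,0],[255,0,0,50,0],[255,0,0,50,0],[255,0,0,50,0]]'; python3 rel.py; python3 - <<'E'
from h import *
a=ctrl.get_image('top')[130:270,240:410];b=ctrl.get_image('side')[120:270,220:370]
f=lambda a,s:cv2.convertScaleAbs(cv2.resize(a,None,fx=s,fy=s,interpolation=2),alpha=1.6)
A=f(a,2.4);B=f(b,2.4);h=min(len(A),len(B));cv2.imwrite('pics/over.png',np.hstack([A[:h],B[:h]])[...,::-1])
E
```

```text
t: 3.25
tool_pos: [0.571, -0.1627, 0.1516]
tool_rot: [0.191, 3.133, -0.002]
contact_force: [-0.3, -0.3, -0.8]
opening: -0.0001
t: 3.58
tool_pos: [0.5685, -0.1592, 0.0999]
tool_rot: [-0.186, -3.133, -0.002]
contact_force: [0.3, -0.2, 0.9]
opening: -0.0005
-0.062 [-2.5 -1.7 26.9]
0.02 [-2.5 80.3 26.9]
turn -0.00031469966922759163 t 3.5833 [ 0.5685 -0.1592  0.0999] F [ 0.31637428 -0.18848366  0.90685243] [-0.0033  0.0014 -1.    ] -0.0004983503351293299
box xy mm -2.406870019999222 -60.343973546293086
```

View pics/over.png

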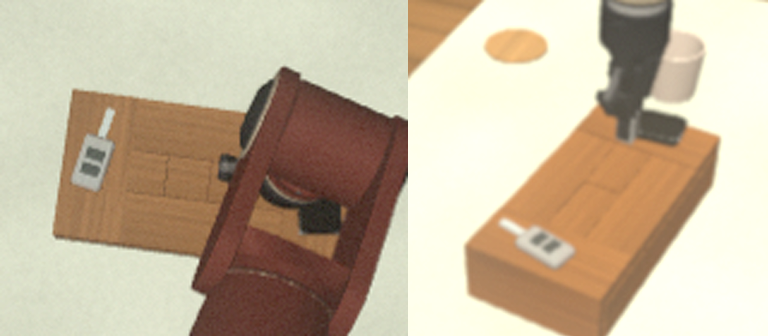

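```bash
python3 -m creep '[[255,-2,4,8,0],[255,-2,4,16,0],[255,-2,4,23,0],[255,-2,4,24,0],[255,-2,4,24,0]]'; python3 -m creep '[[255,0,0,1,0],[255,0,0,2,0],[255,0,0,2,0],[255,0,0,2,0]]';  python3 -m creep '[[255,0,0,0.5,0],[255,0,0,1,0],[255,0,0,1,0],[255,0,0,1,0]]'
```

```text
t: 4.1
tool_pos: [0.5714, -0.1556, 0.0763]
tool_rot: [-0.185, -3.134, -0.001]
contact_force: [-0.7, -0.5, -0.4]
opening: -0.0003
t: 4.43
tool_pos: [0.5722, -0.156, 0.0755]
tool_rot: [0.186, 3.136, -0.0]
contact_force: [0.6, -0.1, 0.1]
opening: -0.0001
t: 4.77
tool_pos: [0.5721, -0.156, 0.0743]
tool_rot: [-0.186, -3.136, -0.0]
contact_force: [-0.4, 1.0, 0.2]
opening: 0.0001
```

```bash
python3 -m creep '[[255,0,0,0.5,0],[255,0,0,1,0],[255,0,0,1,0],[255,0,0,1,0]]'; python3 -m creep '[[255,0,0,0.5,0],[255,0,0,1,0],[255,0,0,1,0],[255,0,0,1,0]]'
```

```text
t: 5.1
tool_pos: [0.5721, -0.1559, 0.0733]
tool_rot: [-0.186, -3.136, -0.0]
contact_force: [0.4, -0.3, -0.3]
opening: -0.0003
t: 5.43
tool_pos: [0.5722, -0.156, 0.0731]
tool_rot: [-0.186, -3.136, 0.0]
contact_force: [-1.7, 0.7, 4.7]
opening: 0.0001
```

```bash
python3 -m creep '[[255,0,0,0,0],[255,0,0,0,0]]'; python3 -m creep '[[255,0,0,-3,0],[255,0,0,-8,0],[255,0,0,-10,0],[255,0,0,-10,0],[255,0,0,-10,0]]'; python3 rel.py
```

```text
t: 5.6
tool_pos: [0.5722, -0.156, 0.0731]
tool_rot: [-0.186, -3.136, 0.0]
contact_force: [-2.4, 0.9, 5.6]
opening: 0.0003
t: 6.02
tool_pos: [0.5722, -0.156, 0.0825]
tool_rot: [0.186, 3.136, -0.0]
contact_force: [0.0, 0.1, -0.0]
opening: -0.0001
-0.062 [ 0.9 -5.3  9.5]
0.02 [ 1.  76.7  9.5]
turn -0.00027197791512412195 t 6.0167 [ 0.5722 -0.156   0.0825] F [ 0.03329321  0.13044813 -0.02140417] [ 5.e-04 -2.e-04 -1.e+00] -0.0001390306202258981
box xy mm 0.9290491354252192 -56.71429087414337
```

Rigid wood confirmed (5.6 N at z = 73.1 mm). Next, go over the catch section and feel there.

```bash
python3 -m creep '[[255,1,25,0,0],[255,1,50,0,0],[255,1,70,0,0],[255,1,77,0,0],[255,1,77,0,0],[255,1,77,4,0],[255,1,77,7,0],[255,1,77,8,0],[255,1,77,8,0]]'; python3 -m creep '[[255,0,0,1,0],[255,0,0,2,0],[255,0,0,2,0],[255,0,0,2,0]]'; python3 -m creep '[[255,0,0,0.5,0],[255,0,0,1,0],[255,0,0,1,0],[255,0,0,1,0]]'; python3 rel.py
```

```text
t: 6.77
tool_pos: [0.5796, -0.0802, 0.0735]
tool_rot: [-0.188, -3.135, -0.0]
contact_force: [0.1, 0.5, 0.8]
opening: -0.0003
t: 7.1
tool_pos: [0.5802, -0.0795, 0.0723]
tool_rot: [0.186, 3.136, -0.0]
contact_force: [-0.5, -1.1, 0.2]
opening: 0.0003
t: 7.43
tool_pos: [0.5803, -0.0794, 0.0715]
tool_rot: [0.186, 3.136, -0.0]
contact_force: [-0.1, -0.7, 0.9]
opening: -0.0001
-0.062 [ -0.1 -82.3  -1.5]
0.02 [-0.1 -0.3 -1.5]
turn -0.00017805710818641352 t 7.4333 [ 0.5803 -0.0794  0.0715] F [-0.12791706 -0.70717922  0.87361369] [ 3.e-04 -2.e-04 -1.e+00] -6.382872936131967e-05
box xy mm -0.09227055674058916 20.33064823347695
```

The tip is already below the rigid level (71.5 mm against 73.1 mm) with little force, so this is the lowered section. I'll press it in.

```bash
python3 -m creep '[[255,0,0,0.5,0],[255,0,0,1,0],[255,0,0,1.5,0],[255,0,0,2,0],[255,0,0,2,0],[255,0,0,2,0]]'; python3 -m creep '[[255,0,0,0.5,0],[255,0,0,1,0],[255,0,0,1.5,0],[255,0,0,2,0],[255,0,0,2,0],[255,0,0,2,0]]'
```

```text
t: 7.93
tool_pos: [0.5803, -0.0794, 0.0695]
tool_rot: [0.186, 3.136, -0.0]
contact_force: [-0.1, -0.4, 3.3]
opening: -0.0002
t: 8.43
tool_pos: [0.5804, -0.0794, 0.0675]
tool_rot: [0.186, 3.136, -0.0]
contact_force: [0.1, -0.4, 2.7]
opening: 0.0001
```

```bash
python3 -m creep '[[255,0,0,0.5,0],[255,0,0,1,0],[255,0,0,1.5,0],[255,0,0,2,0],[255,0,0,2,0],[255,0,0,2,0]]';  python3 -m creep '[[255,0,0,0,0],[255,0,0,0,0],[255,0,0,0,0],[255,0,0,0,0],[255,0,0,0,0],[255,0,0,0,0]]'; python3 - <<'E'
from h import *
cv2.imwrite('pics/press.png',cv2.convertScaleAbs(cv2.resize(ctrl.get_image('side')[120:280,220:380],None,fx=3,fy=3,interpolation=2),alpha=1.6)[...,::-1])
E
```

```text
t: 8.93
tool_pos: [0.5804, -0.0794, 0.0655]
tool_rot: [0.186, 3.136, -0.0]
contact_force: [-0.4, -0.4, 5.6]
opening: 0.0002
t: 9.43
tool_pos: [0.5804, -0.0794, 0.0656]
tool_rot: [0.186, 3.136, -0.0]
contact_force: [-0.4, 0.1, 5.5]
opening: 0.0001
```

View pics/press.png

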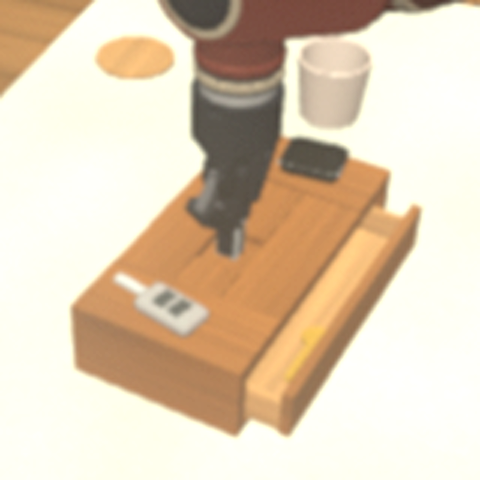

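The drawer is open along the box's near-robot side, with its front edge running from crop (290,430) to (418,210). The key and case have not moved. Next I retreat straight up.

```bash
python3 -m creep '[[255,0,0,-3,0],[255,0,0,-8,0],[255,0,0,-15,0],[255,0,0,-35,0],[255,0,0,-60,0],[255,0,0,-90,0],[255,0,0,-120,0],[255,0,0,-150,0],[255,0,0,-150,0],[255,0,0,-150,0]]'; python3 -m creep '[[255,0,30,0,0],[255,0,60,0,0],[255,0,90,0,0],[255,0,120,0,0],[255,0,150,0,0],[255,0,180,0,0],[255,0,210,0,0],[255,0,240,0,0],[255,0,260,0,0],[255,0,260,0,0],[255,0,260,0,0],[255,0,260,0,0]]'; python3 - <<'E'
from h import *
a=ctrl.get_image('top'); cv2.imwrite('pics/end.png',cv2.convertScaleAbs(cv2.resize(a[140:280,90:480],None,fx=2,fy=2,interpolation=2),alpha=1.6)[...,::-1])
for l in ('key_mid','case_mid','bowl_mid','pot_mid','drawer'):
    print(l,[(np.round(b['rect']).tolist(),round(b['conf'],2)) for b in ctrl.boxes_of('top',l)[:2]])
E
```

```text
t: 10.32
tool_pos: [0.5811, -0.0796, 0.218]
tool_rot: [0.185, 3.132, -0.001]
contact_force: [0.3, -0.1, -0.5]
opening: -0.0001
t: 11.32
tool_pos: [0.6099, 0.1782, 0.2135]
tool_rot: [-0.186, -3.133, 0.002]
contact_force: [0.9, 0.0, -0.3]
opening: -0.0001
key_mid [([270.0, 174.0, 16.0, 35.0], 0.53)]
case_mid [([361.0, 204.0, 20.0, 24.0], 0.81)]
bowl_mid [([101.0, 204.0, 46.0, 49.0], 0.56)]
pot_mid [([430.0, 186.0, 36.0, 32.0], 0.78), ([269.0, 232.0, 105.0, 23.0], 0.58)]
drawer [([268.0, 232.0, 103.0, 24.0], 0.95)]
```

View pics/end.png

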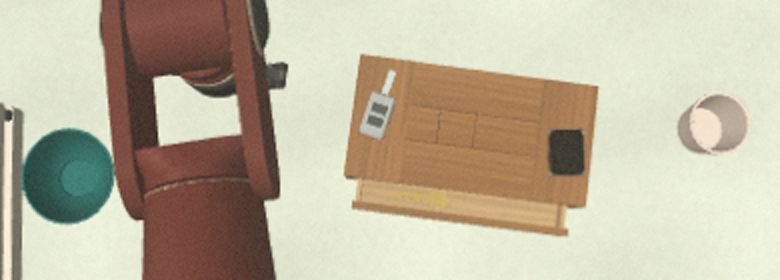

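```bash
python3 -c "
from station import ctrl
print(ctrl.get_obs()['contact_force']); print(ctrl.finish_job())"
```

```text
[0.33947472 0.29902162 0.46207726]
the job is handed in; nothing more can be done
None
```

The drawer is open and the job is handed in, after about 11.5 s of the 51 s allowed.

- **Rigid wood first:** with the gripper closed, I pushed on the plain strip toward the case end (y about −57 mm). It read 4.7 to 5.6 N and did not give.
- **Catch:** the seams in the camera picture put the catch at y about +20 mm. There the tip went below the rigid level with little force, so I pressed about 6 mm, reaching 5.5 N. The drawer sprang open.
- **Clear:** I lifted straight up and moved aside to about 0.21 m above the cabinet. The force reading there was only noise.

**Last checks:** The final top picture shows the drawer standing out by roughly 38 mm, estimated from pixels. The key, case, bowl and pot were found within a few pixels of where they started. The key's box changed shape slightly (4 px in top and height), with lower confidence, but in the picture it lies where it was. Nothing measured the catch's return directly. With the finger well clear, nothing was holding it down, and the picture shows nothing unusual there. No check failed.

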